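# Stow the strainer and provisions in a push-to-open drawer

## Robot

A 7-joint arm with a two-finger parallel gripper is mounted at the origin on a cart in front of the work surface, level with it; the furniture and walls round the work are solid. World frame = base frame: x ahead of the robot, y to its left, z up, the work surface at z = 0. Lengths are in m, angles in rad, forces in N, time in s.
With the tool pointing down it reaches from about 0.35 to 0.9 m from the base axis. Payload 8.1 kg.
Tool frame: the origin (TCP) lies midway between the tips of the shut fingers; the grasp point (between the pads) lies 19 mm behind it; z points along the fingers, y is the line along which they close (so a half turn about z gives the same grasp; the last joint's range is limited). The gripper opens to 85 mm and grips with 20 to 120 N. Pads are 22 mm wide; open, the fingers measure 114 mm over their backs; the gripper's body (76 mm by 85 mm) begins 54 mm behind the grasp point. The pads swing forward as they close: fully open they stand 13 mm farther back than shut.
Start: joints at [-1.253, 0.434, 0.025, 1.573, -0.012, 1.134, -0.075], TCP at [0.255, 0.57, 0.231] pointing down, gripper open.
Joint ranges: [-2.62, 2.62], [-0.44, 2.09], [-1.27, 1.32], [0.08, 2.57], [-1.32, 4.46], [0.12, 2], [-2.74, 2.74]. Speed limits (rad/s): [2.22, 2.22, 3.01, 3.01, 3.14, 3.14, 3.14].

## Interface

Orientations are given as a rotation vector (axis times angle).
In Python, from station import robot, job, snapshot, get_obs gives the robot as it stands (robot), with the cameras as plain functions, the job (job) and the readings as plain functions.
- The arm moves only by the shell command python3 jog.py [OPENING] [FORCE], which reads ROWS from standard input. ROWS is a JSON object with one list for each field, all of the same length, 1 to 20, a row being the entries at one place: x, y, z (the shift in shares of the most that a row can go, 1 being 50 mm), drx, dry, drz (a rotation vector in shares of 2 pi rad (1.0 is 2 pi rad)); each row shifts and turns the commanded pose from where the row before left it, along the tool's axes as they then stand; what a row does not reach is not made up. A row lasts 1/10 s, in which the tool goes at most 0.05 m and 0.15 rad, less where a joint would pass 70% of its speed; a pose out of reach is approached as far as the arm can. OPENING is the opening from 0.0 (shut) to 1.0 (fully open), set as the command begins (- or left out keeps the last). The fingers move at their own pace and stop on an object; FORCE is the grip in N (left out, the last holds). Time passes only in rows, so rows that do not move let the fingers close. It prints the time, the measured TCP pose, the force, the opening and the grip force at its end. A shift or turn number past 1, either way, is cut back to 1. Input that does not fit is refused with a message, and nothing moves.
- get_obs(): the state, without advancing time (a new reading comes with each control period).
- snapshot(name): name is "scene" or "top" or "wrist"; returns a dict with "color" (480x640x3 uint8, red, green, blue), "fx", "fy", "cx", "cy" (pixels), "xyz" and "rotation" of the camera in the world. Camera axes: x right, y down, z forward; pixel columns grow to the right and rows downward; lengths in m; the calibration is good to about 2 mm. The wrist camera is an equidistant fisheye: a pixel r from the principal point sees the ray r / f radians off the axis. A picture is of the moment at which its call begins. There is no depth.
- job.finish_job(): hands the job in; it is judged then, once.
The state is a dict: "clock": time; "joint_pos": joint angles; "joint_velocities": joint speeds; "tau": joint torques, N m; "tool_pos": TCP position; "orientation": TCP orientation; "ft_force": force on the tool from outside, world axes, zero at the start; "wrist_torque": the same for the moment, N m; "finger_gap": opening from 0.0 (shut) to 1.0 (fully open); "finger_force": force on a finger pad.
Only numpy, scipy, OpenCV 4.12 (cv2) and the standard library are available. Lean on these libraries where they do the work, as an engineer would, in place of code of your own. Each camera call takes 0.05 s, during which the arm holds its last target. There are 200 camera calls.

## Task

Put the provisions away: push the front of the little wooden cabinet so that its drawer springs ajar, then draw the drawer well out. Lift the tea strainer off its hook and put it, and every jar, tin and shaker that stands on the marble board, into the drawer; then push the drawer in until it latches shut again. Leave everything else where it is.

Things in the scene. Friction and masses are not known exactly. Their poses are not given: they have to be found in the camera images.
- cabinet: small wooden cabinet with one handle-less drawer, fixed on the worktop, 250 wide (its y), 150 deep (its x), 168 high; origin centre of its underside; its -x side is the open front with the drawer, its z is up. The room's wall stands close behind it
- drawer (a joint): drawer travel in m: 0 = shut and latched (front 9 mm proud), positive = out along the cabinet's -x, stop +0.14; inner stop -0.008. Touch latch: pushed in to -0.006 or deeper (8 N) and let go, it springs out to about +0.047, then slides with 1 N friction and stays put. Pushed in again to -0.006 or deeper (3 to 8 N) and let go, it settles at 0, latched; else it springs out again
- drawer_front (a point): point on the outer face of the drawer's front panel, mid-width, 125 mm above the worktop; moves with the drawer; axes like the cabinet's, so push along its +x. Plain pale wood panel 248 wide, 14 thick, from 12 to 138 mm above the worktop
- drawer_edge (a point): centre of the panel's top edge (mid-width, mid-thickness, z = 138 mm); moves with the drawer. Once the drawer is ajar the 14 mm panel can be pinched here from above: behind it there is then a clear gap of about 55 mm to the cabinet
- drawer_floor (a point): centre of the drawer's inside on its floor (15 mm above the worktop); moves with the drawer, axes like the cabinet's. Inside: x from -62 (rear of the front panel) to +62 mm, y from -107 to +107 mm; side and back walls 36 mm high. 129 mm of headroom under the rail over the drawer. At drawer = 0.12 the cabinet's face stands 67 mm to +x of this point
- hook_stand: dark steel hook stand, fixed: plate 70 x 64, post 10 thick and 215 tall at its origin (on the worktop under the post). A hook arm of 7 mm round bar leaves the post along the stand's -x, has its trough 68 mm from the post at z = 165 mm (bar axis), then turns up to a tip 91 mm from the post, 199 mm above the worktop
- hook_tip (a point): top of the upturned hook tip, 199 mm above the worktop; axes like the stand's: the tip is on its -x side
- strainer: small steel tea strainer that hangs on the hook: flat-bottomed cup 45 in diameter, 22 tall, over it a rigid arch of 5 mm bar in its y-z plane (bar centre 72 mm above the underside, span 38 mm) round the hook, on top a round wooden knob. 112 tall in all, 0.12 kg; origin centre of its underside, z up. It must rise 31 to 39 mm (higher, the cup strikes the arm), then leaves along the stand's -x
- strainer_knob (a point): grip point on the strainer's knob, on its axis, 97 mm above its underside; knob 14 mm in diameter, from 80 to 112 mm above the underside (hold it with the fingers on either side of the hook, closing along the stand's y; fingertips not lower than 77 mm above the underside)
- tin_a: closed food tin, round, 57 mm in diameter, 72 tall, 0.2 kg; origin centre of its underside, z up. One of the provisions to put away; stands on a fixed marble board whose top is 8 mm over the worktop; may be absent (None)
- tin_b: closed food tin, round, 57 mm in diameter, 72 tall, 0.2 kg, just like the other; origin centre of its underside, z up. One of the provisions to put away; stands on a fixed marble board whose top is 8 mm over the worktop; may be absent (None)
- spice_jar_1: spice jar with dark brown lid and brown label, round, 44 mm in diameter, 96 tall, 0.1 kg; origin centre of its underside, z up. One of the provisions to put away; stands on a fixed marble board whose top is 8 mm over the worktop; may be absent (None)
- mill_1: glass shaker with grey domed top, round, 44 mm in diameter up to 74 mm high, its top 34 mm in diameter, 90 tall in all, 0.1 kg; origin centre of its underside, z up. One of the provisions to put away; stands on a fixed marble board whose top is 8 mm over the worktop; may be absent (None)
- garlic_1: garlic bulb, 50 mm; origin centre of its underside; a bystander that stays where it is
- matchbox: closed matchbox 36 x 52 x 14; origin centre of its underside; a bystander that stays where it is
- cap_black: black screw cap, 30 in diameter, 19 tall; origin centre of its underside; a bystander that stays where it is

How it is judged:
By the outcome, as a careful person would: the job done as asked, in the order asked, and still so for the second after the job is handed in, with the robot touching nothing.
Of tin_a, tin_b, spice_jar_1, mill_1 only 2 to 3 are there at a start; the rules pass over those that are not, and their reading is None.
At some moment in a run one of tin_a, tin_b may be knocked a few centimetres aside while the robot is not near it.
Once in a run the grip may slacken for a moment while it holds something.
It also fails if it takes over 208 s, if anything falls off the work surface, if the arm or the gripper's body presses on something with over 40 N, if the wrist force passes 120 N, or if a joint passes its speed limit or range.

## Working session

There is one attempt and no reset: what is moved stays moved. The work goes in short steps, Python scripts to look and compute and a shell command to move; the robot and the scene stay as the last step left them, time stands still between calls to the robot, and variables do not carry over. Pictures are saved under pics/ and viewed, at most 14 in all, crops included, and the job is handed in when it is done.

```bash
ls; mkdir -p pics
python3 - <<'E'
from station import robot, job, snapshot, get_obs
import cv2
o=get_obs(); print(o)
for n in("scene","top"):
    s=snapshot(n); cv2.imwrite(f"pics/{n}0.png",s["color"][:,:,::-1]); print(n,{k:v for k,v in s.items() if k!="color"})
E
```

```text
jog.py
pics
station.py
{'clock': 0.0, 'joint_pos': array([-1.25262161,  0.43525098,  0.02499324,  1.57411178, -0.01162784,
        1.13400456, -0.0750735 ]), 'joint_velocities': array([ 0.00164759,  0.0022273 , -0.00040774, -0.0005618 , -0.0016381 ,
       -0.00092366,  0.00069971]), 'tau': array([ 1.38848422e-04, -6.70464635e+01,  1.02483451e+00, -3.16201508e+01,
        1.54497597e-02,  1.23105405e-02, -2.25705850e-05]), 'tool_pos': array([0.25513621, 0.56998622, 0.23050313]), 'orientation': array([-6.56155098e-01, -3.07208951e+00,  2.53754769e-03]), 'ft_force': array([ 0.09721827,  0.6391607 , -0.04074547]), 'wrist_torque': array([ 0.08248117, -0.02035019,  0.03378769]), 'finger_force': 0.0, 'finger_gap': 0.9959109417262643}
scene {'fx': 533.1171129555389, 'fy': 533.1171129555389, 'cx': 324.1699076175804, 'cy': 235.64107650770114, 'xyz': array([-0.13193777, -0.28801506,  0.7314114 ]), 'rotation': array([-1.77084569,  1.64399887, -0.72669155])}
top {'fx': 600.0053749477418, 'fy': 600.0053749477418, 'cx': 310.77651866942864, 'cy': 236.68981900518682, 'xyz': array([-0.00466891, -0.48213296,  0.90621118]), 'rotation': array([-2.14794948,  1.36510731, -0.45222469])}
```

View pics/scene0.png

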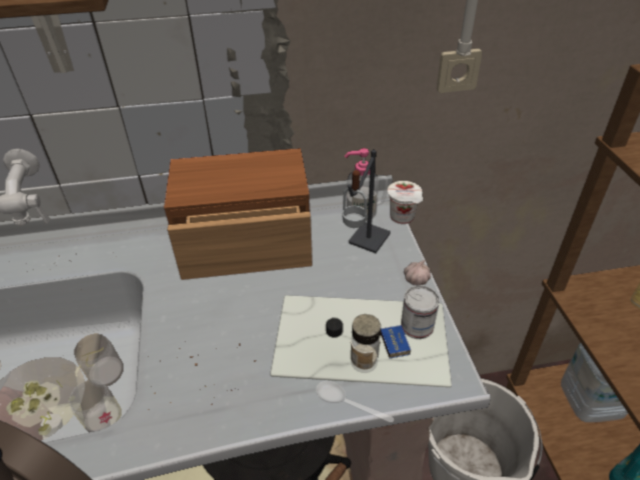

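View pics/top0.png

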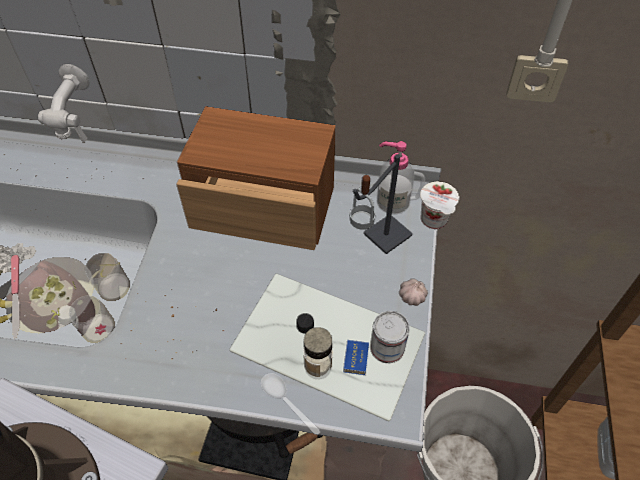

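The cabinet is at about (240,215) in scene, the hook stand is at (370,240), a jar is at (365,342) and a tin at (420,312). I'll zoom in on the details.

```bash
cat > h.py <<'E'
import numpy as np, cv2
from scipy.spatial.transform import Rotation as R
from scipy.optimize import least_squares
from station import robot, job, snapshot, get_obs
C={}
def snap(n,f=None):
    s=snapshot(n); C[n]=s
    if f: cv2.imwrite(f"pics/{f}.png",s["color"][:,:,::-1])
    return s
def ray(s,u,v):
    return R.from_rotvec(s["rotation"]).apply([(u-s["cx"])/s["fx"],(v-s["cy"])/s["fy"],1.])
def plane(s,u,v,z):
    d=ray(s,u,v); return s["xyz"]+d*(z-s["xyz"][2])/d[2]
def proj(s,P):
    p=R.from_rotvec(s["rotation"]).inv().apply(np.atleast_2d(P)-s["xyz"])
    return np.c_[s["fx"]*p[:,0]/p[:,2]+s["cx"],s["fy"]*p[:,1]/p[:,2]+s["cy"]]
def tri(s1,p1,s2,p2):
    d1,d2=ray(s1,*p1),ray(s2,*p2); A=np.c_[d1,-d2]; t=np.linalg.lstsq(A,s2["xyz"]-s1["xyz"],rcond=None)[0]
    a,b=s1["xyz"]+d1*t[0],s2["xyz"]+d2*t[1]; return (a+b)/2,np.linalg.norm(a-b)
def delta(target,yaw=None):
    """tool-axis displacement from measured pose to world target"""
    o=get_obs(); r=R.from_rotvec(o["orientation"])
    print("tool d",r.inv().apply(np.array(target)-o["tool_pos"]).round(4),"axes x",r.as_matrix()[:,0].round(3),"y",r.as_matrix()[:,1].round(3))
E
python3 - <<'E'
from h import *
a=snap("scene")["color"][:,:,::-1];b=snap("top")["color"][:,:,::-1]
c1=cv2.resize(a[130:400,150:470],None,fx=2.4,fy=2.2,interpolation=3)
c1=cv2.resize(a[140:390,150:470],(768,600),interpolation=3); c2=cv2.resize(b[100:400,170:470],(600,600),interpolation=3)
cv2.imwrite("pics/c1.png",c1);cv2.imwrite("pics/c2.png",c2)
E
```

```text
(no output)
```

View pics/c1.png

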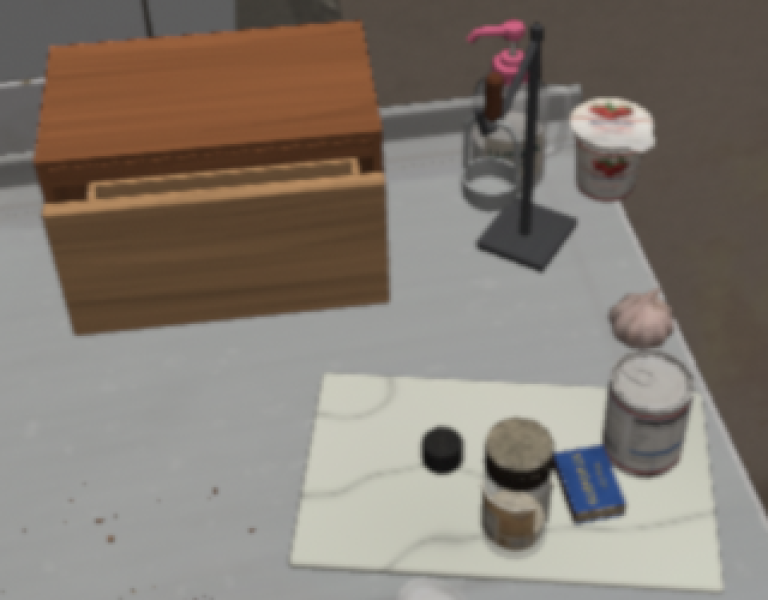

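View pics/c2.png

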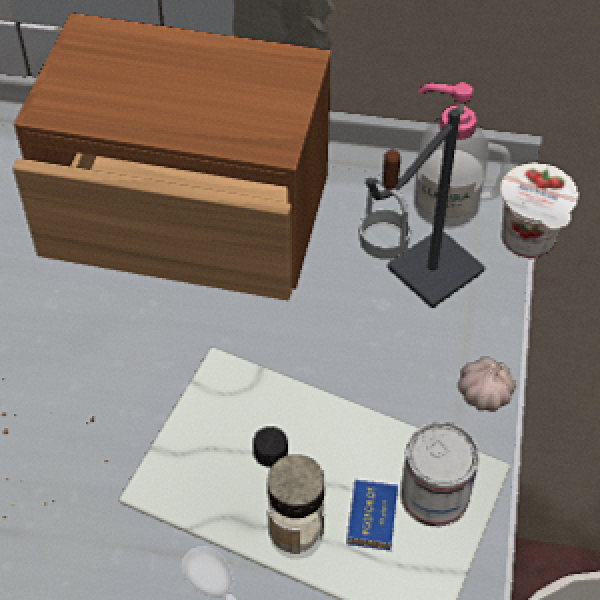

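Run:
```python
from h import *
S,T=snap("scene"),snap("top")
f1=lambda p:(p[0]/2.4+150-.3,p[1]/2.4+140-.3); f2=lambda p:(p[0]/2+170-.25,p[1]/2+100-.25)
D=dict(FL=((38,163),(18,124),.168),FR=((383,127),(293,171),.168),BR=((362,24),(330,52),.168),BL=((50,48),(72,14),.168),
PL=((43,208),(15,163),.138),PR=((387,178),(290,207),.138),post=((537,30),(456,115),.215),
p1=((478,243),(389,266),.006),p2=((541,267),(434,302),.006),p3=((577,220),(484,267),.006),
knobtop=((495,72),(391,152),.2),hooktip=((484,120),(373,184),.199),cupbot=((490,198),(385,248),.09),
jar=((519,442),(296,480),.104),tin=((650,382),(441,455),.080),cap=((442,440),(271,438),.027),garlic=((642,318),(487,383),.03),mb=((590,483),(373,515),.022),
b1=((323,374),(213,348),.008),b2=((290,566),(120,499),.008),b3=((722,588),(0,0),.008),cup=((608,118),(540,188),.1))
for k,(a,b,z) in D.items():
    p=tri(S,f1(a),T,f2(b)) if b[0] else (0,0)
    print(k,np.round(p[0],3),np.round(p[1],4),"S",plane(S,*f1(a),z)[:2].round(3),"T",plane(T,*f2(b),z)[:2].round(3))
```

```text
FL [0.562 0.048 0.161] 0.0015 S [0.553 0.043] T [0.557 0.044]
FR [ 0.6   -0.198  0.177] 0.0005 S [ 0.611 -0.197] T [ 0.607 -0.194]
BR [ 0.754 -0.164  0.165] 0.0037 S [ 0.747 -0.166] T [ 0.753 -0.163]
BL [0.706 0.081 0.162] 0.0001 S [0.697 0.078] T [0.7   0.077]
PL [0.538 0.041 0.139] 0.0 S [0.539 0.041] T [0.539 0.042]
PR [ 0.593 -0.199  0.136] 0.0042 S [ 0.589 -0.201] T [ 0.594 -0.198]
post [ 0.684 -0.306  0.209] 0.0014 S [ 0.674 -0.306] T [ 0.679 -0.306]
p1 [ 0.668 -0.266  0.007] 0.0012 S [ 0.668 -0.267] T [ 0.669 -0.266]
p2 [ 0.651 -0.319 -0.001] 0.0027 S [ 0.642 -0.32 ] T [ 0.647 -0.32 ]
p3 [ 0.703 -0.349  0.007] 0.003 S [ 0.703 -0.35 ] T [ 0.706 -0.348]
knobtop [ 0.615 -0.276  0.218] 0.0023 S [ 0.64  -0.277] T [ 0.632 -0.27 ]
hooktip [ 0.604 -0.268  0.185] 0.0061 S [ 0.582 -0.271] T [ 0.595 -0.27 ]
cupbot [ 0.617 -0.277  0.099] 0.0013 S [ 0.628 -0.276] T [ 0.623 -0.275]
jar [ 0.38  -0.303  0.103] 0.0009 S [ 0.378 -0.303] T [ 0.379 -0.303]
tin [ 0.459 -0.391  0.076] 0.0019 S [ 0.455 -0.391] T [ 0.458 -0.391]
cap [ 0.445 -0.25   0.021] 0.003 S [ 0.438 -0.251] T [ 0.443 -0.25 ]
garlic [ 0.57  -0.396  0.026] 0.002 S [ 0.565 -0.396] T [ 0.568 -0.396]
mb [ 0.418 -0.354  0.016] 0.0024 S [ 0.412 -0.354] T [ 0.416 -0.354]
b1 [ 0.519 -0.155 -0.001] 0.0004 S [ 0.511 -0.156] T [ 0.514 -0.158]
b2 [ 0.352 -0.154 -0.005] 0.0035 S [ 0.342 -0.158] T [ 0.348 -0.157]
b3 0 0 S [ 0.345 -0.439] T [0.839 0.286]
cup [ 0.765 -0.373  0.07 ] 0.0002 S [ 0.725 -0.369] T [ 0.737 -0.377]
```

Run:
```python
from h import *
S,T=snap("scene"),snap("top")
f1=lambda p:(p[0]/2.4+150-.3,p[1]/2.4+140-.3); f2=lambda p:(p[0]/2+170-.25,p[1]/2+100-.25)
def fit(model,x0):
    def res(q):
        c,s=np.cos(q[2]),np.sin(q[2]); out=[]
        for P,a,b in model:
            W=[q[0]+c*P[0]-s*P[1],q[1]+s*P[0]+c*P[1],P[2]]
            if a: out+=list(proj(S,W)[0]-f1(a))
            if b: out+=list(proj(T,W)[0]-f2(b))
        return np.array(out)
    r=least_squares(res,x0,loss="soft_l1"); print(r.x.round(4)); print(res(r.x).reshape(-1,2).round(1).tolist())
fit([((-.075,.125,.168),(38,163),(18,124)),((-.075,-.125,.168),(383,127),(293,171)),((.075,-.125,.168),(362,24),(330,52)),((.075,.125,.168),(50,48),(72,14)),
 ((-.084,.124,.138),(43,208),(15,163)),((-.084,-.124,.138),(387,178),(290,207)),((-.084,.124,.012),(75,333),(38,257)),((-.084,-.124,.012),(389,300),(291,299))],[.65,-.06,.2])
for a,b in((.035,.032),(.032,.035)):
  fit([((0,0,.215),(537,26),(456,112)),((-a,b,.006),(478,243),(389,266)),((-a,-b,.006),(541,267),(434,302)),((a,-b,.006),(577,220),(484,267)),((-.091,0,.199),(484,120),(373,182))],[.68,-.306,-.4])
```

```text
[ 0.6493 -0.0603  0.2127]
[[-2.4, 1.2], [-3.5, 2.5], [0.4, 3.0], [1.0, 2.7], [0.4, -0.5], [0.9, 1.9], [-0.2, 0.2], [-1.5, 1.1], [-0.6, -0.8], [-0.1, -1.1], [-0.8, -1.6], [0.8, 0.4], [-0.1, -1.9], [0.7, -3.1], [0.3, -1.5], [0.5, -1.2]]
[ 0.6844 -0.3058 -0.4046]
[[0.0, -1.6], [0.9, -0.9], [-2.2, 1.1], [-2.3, 1.0], [0.7, 1.0], [-0.5, 3.4], [-0.7, -0.2], [0.3, 0.9], [-0.1, -6.5], [1.6, -1.3]]
[ 0.6834 -0.3049 -0.3926]
[[-0.5, -1.3], [0.1, -0.7], [-3.2, 0.2], [-2.9, -0.3], [2.5, 0.8], [1.5, 3.7], [-0.4, 1.2], [-0.2, 2.6], [-0.1, -6.0], [1.3, -0.6]]
```

The rows are not in the units I measure in: shifts go in shares of 50 mm and turns go in shares of 2 pi rad. I convert before sending: 0.134 rad / 6.2832 = 0.0213.

```bash
echo '{"x":[0,0,0,0,0,0,0],"y":[0,0,0,0,0,0,0],"z":[0,0,0,0,0,0,0],"drx":[0,0,0,0,0,0,0],"dry":[0,0,0,0,0,0,0],"drz":[0.0213,0.0213,0.0213,0.0213,0.0213,0.0213,0.0213]}' | python3 jog.py 0 60; python3 -c "
from h import *
delta([.508,-.0905,.231])"
```

```text
clock: 1.1
tool_pos: [0.2553, 0.5705, 0.2313]
orientation: [-1.981, -2.438, 0.0]
ft_force: [0.4, -0.7, -0.0]
finger_gap: 0.002
finger_force: 0.0
tool d [-6.987e-01  1.119e-01  3.000e-04] axes x [-0.205  0.979  0.   ] y [ 0.979  0.205 -0.   ]
```

Converted, -0.035 m is -0.7, 0.0056 m is 0.112.

```bash
echo '{"x":[-0.7,-0.7,-0.7,-0.7,-0.7,-0.7,-0.7,-0.7,-0.7,-0.7,-0.7,-0.7,-0.7,-0.7,-0.7,-0.7,-0.7,-0.7,-0.7,-0.7],"y":[0.112,0.112,0.112,0.112,0.112,0.112,0.112,0.112,0.112,0.112,0.112,0.112,0.112,0.112,0.112,0.112,0.112,0.112,0.112,0.112],"z":[0,0,0,0,0,0,0,0,0,0,0,0,0,0,0,0,0,0,0,0],"drx":[0,0,0,0,0,0,0,0,0,0,0,0,0,0,0,0,0,0,0,0],"dry":[0,0,0,0,0,0,0,0,0,0,0,0,0,0,0,0,0,0,0,0],"drz":[0,0,0,0,0,0,0,0,0,0,0,0,0,0,0,0,0,0,0,0]}' | python3 jog.py; python3 -c "
from h import *
delta([.508,-.0905,.115])
snap('scene','s1')"
```

```text
clock: 3.1
tool_pos: [0.5125, -0.0916, 0.2315]
orientation: [1.974, 2.444, 0.001]
ft_force: [0.2, 0.5, 0.1]
finger_gap: 0.002
finger_force: 0.0
tool d [ 0.002  -0.0042  0.1165] axes x [-0.211  0.978  0.   ] y [0.978 0.211 0.001]
```

View pics/s1.png

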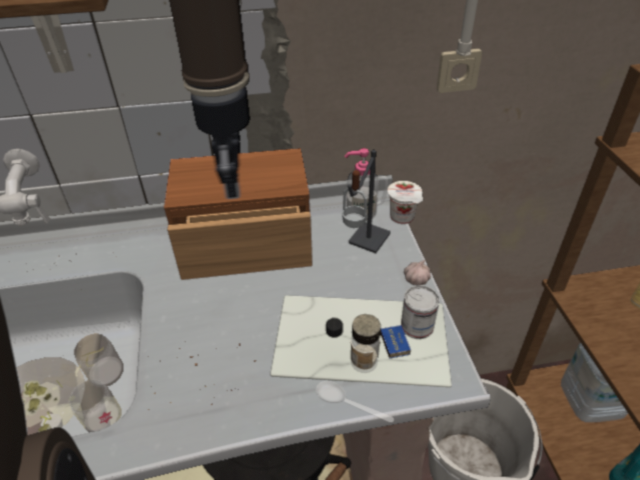

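The shut gripper's tip is at (235,190), in front of the drawer. I'll lower it and advance.

Converted, 0.0293 m is 0.586, 0.01 m is 0.2.

```bash
echo '{"x":[0,0,0,0,0,0,0,0,0],"y":[-0.02,-0.02,-0.02,-0.02,0,0.2,0.2,0.2,0],"z":[0.586,0.586,0.586,0.586,0,0,0,0,0],"drx":[0,0,0,0,0,0,0,0,0],"dry":[0,0,0,0,0,0,0,0,0],"drz":[0,0,0,0,0,0,0,0,0]}' | python3 jog.py; echo '{"x":[0,0,0],"y":[0.08,0.08,0],"z":[0,0,0],"drx":[0,0,0],"dry":[0,0,0],"drz":[0,0,0]}' | python3 jog.py;echo '{"x":[0,0,0],"y":[0.06,0.06,0],"z":[0,0,0],"drx":[0,0,0],"dry":[0,0,0],"drz":[0,0,0]}' | python3 jog.py
```

```text
clock: 4.05
tool_pos: [0.5402, -0.0841, 0.1152]
orientation: [1.97, 2.444, 0.003]
ft_force: [-0.3, -0.2, 0.7]
finger_gap: 0.003
finger_force: 0.0
clock: 4.35
tool_pos: [0.5454, -0.0832, 0.1141]
orientation: [-1.974, -2.444, 0.0]
ft_force: [0.4, 0.7, -0.4]
finger_gap: 0.003
finger_force: 0.0
clock: 4.65
tool_pos: [0.546, -0.0829, 0.1138]
orientation: [-1.972, -2.436, 0.008]
ft_force: [-21.3, -0.9, 17.8]
finger_gap: 0.003
finger_force: 3.1
```

```bash
python3 -c "
from h import *
o=get_obs();print(o['tool_pos'],o['ft_force'],o['wrist_torque'])
s=snap('scene'); t=snap('top')
o=get_obs();print(o['tool_pos'],o['ft_force'],o['wrist_torque'])
cv2.imwrite('pics/p2.png',np.hstack([cv2.resize(s['color'][100:300,150:350,::-1],(400,400)),cv2.resize(t['color'][50:250,150:350,::-1],(400,400))]))"
```

```text
[ 0.54597574 -0.08290874  0.11375963] [-21.30041857  -0.85060949  17.77580233] [-0.1824381   3.37844281  0.10469305]
[ 0.54596491 -0.08287646  0.11375814] [-21.1878816   -1.033509    17.37997062] [-0.23378973  3.33657545  0.08951206]
```

View pics/p2.png

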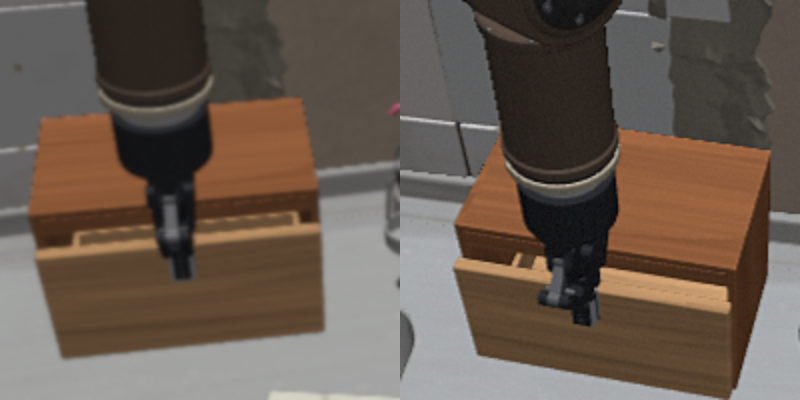

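```bash
python3 -c "
from h import *
for n,x0,y0,x1,y1 in (('scene',165,215,200,280),('scene',285,205,318,272),('top',172,172,210,235),('top',295,190,322,245)):
    a=cv2.cvtColor(cv2.imread(f'pics/{n}0.png'),6).astype(np.float32);b=cv2.cvtColor(snap(n)['color'],7).astype(np.float32)
    print(n,cv2.phaseCorrelate(a[y0:y1,x0:x1].copy(),b[y0:y1,x0:x1].copy(),cv2.createHanningWindow((x1-x0,y1-y0),5)))
S,T=snap('scene'),snap('top')
for q in (S,T): print(proj(q,[[.567,-.078,.138],[.567+.0059,-.078+.0013,.138]]))
"
```

```text
scene ((0.028859979927378987, -0.2413009857006969), 1.0646971283871451)
scene ((0.12073660639423878, -0.4728930089955412), 1.0083422050063993)
top ((0.22005951256775091, -0.38220001574666895), 0.924039202183485)
top ((0.34105835135341955, -0.2901064353085836), 1.0083930907426057)
[[239.40328839 218.90422055]
 [239.33627522 216.71669649]]
[[245.03399462 191.7373057 ]
 [246.04429881 189.17981613]]
```

Converted, -0.02 m is -0.4, 0.143 rad / 6.2832 = 0.0228.

```bash
echo '{"x":[0,0,0,0,0,0,0,0,0,0,0,0,0,0,0,0],"y":[-0.4,-0.4,0,0,0,0,0,0,0,0,0,0,0,0,0,0],"z":[0,0,0,0,0,0,0,0,0,0,0,0,0,0,0,0],"drx":[0,0,0,0,0,0,0,0,0,0,0,0,0,0,0,0],"dry":[0,0,0,0,0,0,0,0,0,0,0,0,0,0,0,0],"drz":[0,0,0,0.0228,0.0228,0.0228,0.0228,0.0228,0.0228,0.0228,0.0228,0.0228,0.0228,0.0228,0,0]}' | python3 jog.py; python3 -c "
from h import *
delta([.567-.035*.977,-.078-.035*.211,.118]); print(get_obs()['joint_pos'])"
```

```text
clock: 6.65
tool_pos: [0.5124, -0.0902, 0.1141]
orientation: [3.123, 0.336, 0.0]
ft_force: [0.5, -0.8, 0.1]
finger_gap: -0.001
finger_force: 0.0
tool d [ 0.0209 -0.0004 -0.0039] axes x [ 0.977  0.213 -0.   ] y [ 0.213 -0.977  0.001]
[-0.61306649  0.56968591  0.99103924  2.01636404 -0.6191741   0.88940016
 -0.63793211]
```

Converted, 0.007 m is 0.14, -0.002 m is -0.04.

```bash
echo '{"x":[0.14,0.14,0.14,0],"y":[0,0,0,0],"z":[-0.04,-0.04,0,0],"drx":[0,0,0,0],"dry":[0,0,0,0],"drz":[0,0,0,0]}' | python3 jog.py; echo '{"x":[0.08,0.08,0,0],"y":[0,0,0,0],"z":[0,0,0,0],"drx":[0,0,0,0],"dry":[0,0,0,0],"drz":[0,0,0,0]}' | python3 jog.py;echo '{"x":[0.08,0,0],"y":[0,0,0],"z":[0,0,0],"drx":[0,0,0],"dry":[0,0,0],"drz":[0,0,0]}' | python3 jog.py;echo '{"x":[0.06,0,0],"y":[0,0,0],"z":[0,0,0],"drx":[0,0,0],"dry":[0,0,0],"drz":[0,0,0]}' | python3 jog.py
```

```text
clock: 7.05
tool_pos: [0.5341, -0.0856, 0.1183]
orientation: [3.124, 0.331, 0.002]
ft_force: [-0.3, -0.0, 0.6]
finger_gap: 0.003
finger_force: 0.0
clock: 7.45
tool_pos: [0.5403, -0.0843, 0.118]
orientation: [3.124, 0.329, -0.0]
ft_force: [-1.1, 1.2, -0.4]
finger_gap: 0.003
finger_force: 0.0
clock: 7.75
tool_pos: [0.5444, -0.0834, 0.1181]
orientation: [3.124, 0.329, 0.0]
ft_force: [0.6, 0.2, 0.4]
finger_gap: -0.002
finger_force: 0.0
clock: 8.05
tool_pos: [0.5473, -0.0828, 0.1181]
orientation: [3.124, 0.329, 0.0]
ft_force: [-0.8, 0.5, -0.1]
finger_gap: 0.001
finger_force: 0.0
```

Converted, 0.004 m is 0.08, 0.003 m is 0.06.

```bash
for i in 1; do echo '{"x":[0.08,0.06,0],"y":[0,0,0],"z":[0,0,0],"drx":[0,0,0],"dry":[0,0,0],"drz":[0,0,0]}' | python3 jog.py; done | grep -E "pos|ft_"; echo '{"x":[0.06,0],"y":[0,0],"z":[0,0],"drx":[0,0],"dry":[0,0],"drz":[0,0]}' | python3 jog.py| grep -E "pos|ft_"; echo '{"x":[0.06,0],"y":[0,0],"z":[0,0],"drx":[0,0],"dry":[0,0],"drz":[0,0]}' | python3 jog.py| grep -E "pos|ft_";echo '{"x":[0.06,0],"y":[0,0],"z":[0,0],"drx":[0,0],"dry":[0,0],"drz":[0,0]}' | python3 jog.py| grep -E "pos|ft_"
```

```text
tool_pos: [0.5529, -0.0817, 0.1179]
ft_force: [-5.4, -0.9, 3.4]
tool_pos: [0.5555, -0.0811, 0.1179]
ft_force: [-6.4, -1.1, 4.7]
tool_pos: [0.5565, -0.0809, 0.1177]
ft_force: [-13.6, -0.8, 9.5]
tool_pos: [0.5566, -0.0809, 0.1174]
ft_force: [-24.4, -2.8, 17.7]
```

Converted, -0.03 m is -0.6, -0.02 m is -0.4.

```bash
echo '{"x":[-0.3,-0.6,-0.6,-0.4,0,0],"y":[0,0,0,0,0,0],"z":[0,0,0,0,0,0],"drx":[0,0,0,0,0,0],"dry":[0,0,0,0,0,0],"drz":[0,0,0,0,0,0]}' | python3 jog.py; python3 -c "
from h import *
s=snap('scene'); t=snap('top')
cv2.imwrite('pics/p3.png',np.hstack([cv2.resize(s['color'][100:300,150:350,::-1],(400,400)),cv2.resize(t['color'][50:250,150:350,::-1],(400,400))]))"
```

```text
clock: 9.55
tool_pos: [0.4705, -0.0991, 0.1184]
orientation: [-3.124, -0.329, -0.002]
ft_force: [-0.4, 0.5, -0.5]
finger_gap: -0.002
finger_force: 0.0
```

View pics/p3.png

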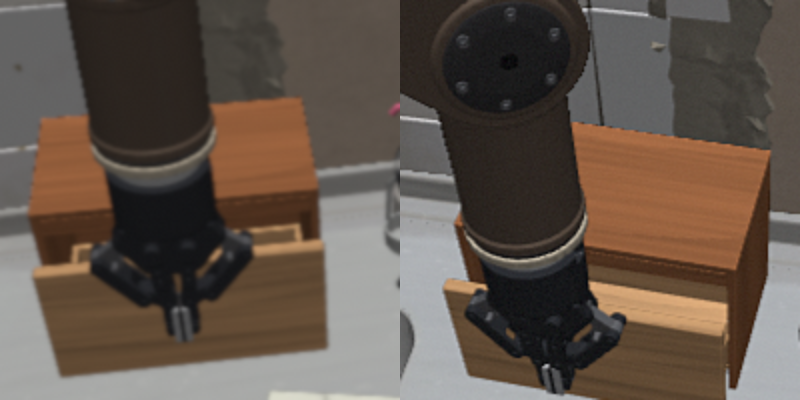

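```bash
python3 -c "
from h import *
S,T=snap('scene'),snap('top')
c=np.array([.6493,-.0603]);x=np.array([np.cos(.2127),np.sin(.2127)])
for q,u,v in ((T,172.5,191.3),(T,312,217),(S,168.5,236),(S,312,223.7)):
    print(((plane(q,u,v,.138)[:2]-c)@x).round(4))
b=T['color'][100:300,150:350,::-1]; cv2.imwrite('pics/p4.png',cv2.resize(b,(600,600),interpolation=3))
delta([.567-.0977*.977-.01,-.0905,.25])"
```

```text
-0.1105
-0.1137
-0.112
-0.1154
tool d [-0.0073 -0.0103 -0.1319] axes x [0.978 0.209 0.   ] y [ 0.209 -0.978  0.001]
```

View pics/p4.png

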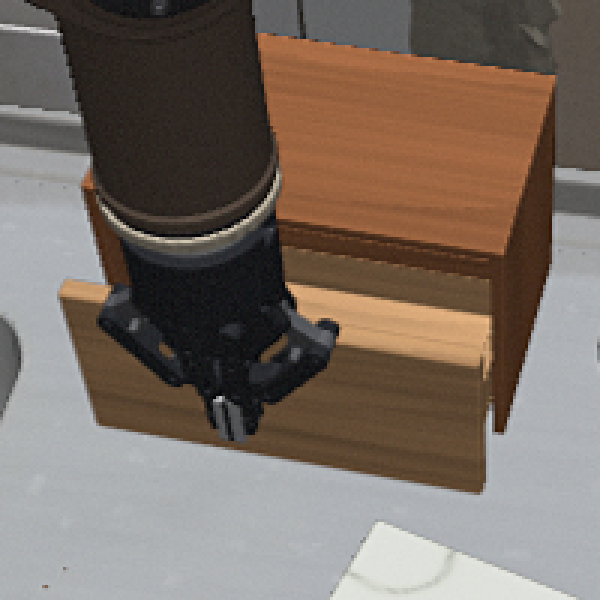

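Converted, -0.028 m is -0.56.

```bash
echo '{"x":[0,0,0,0.56,0.56,0.56,0,0],"y":[0,0,0,0,0,0,0,0],"z":[-0.56,-0.56,-0.56,0,0,0,0,0],"drx":[0,0,0,0,0,0,0,0],"dry":[0,0,0,0,0,0,0,0],"drz":[0,0,0,0,0,0,0,0]}' | python3 jog.py; echo '{"x":[0,0,0,0,0,0,0,0],"y":[0,0,0,0,0,0,0,0],"z":[0.2,0.2,0.2,0.2,0.2,0.2,0.14,0],"drx":[0,0,0,0,0,0,0,0],"dry":[0,0,0,0,0,0,0,0],"drz":[0,0,0,0,0,0,0,0]}' | python3 jog.py;  python3 -c "
from h import *
T=snap('top')
b=T['color'][80:280,150:350,::-1]; cv2.imwrite('pics/p5.png',cv2.resize(b,(600,600),interpolation=3))"
```

```text
clock: 10.55
tool_pos: [0.5523, -0.082, 0.2017]
orientation: [3.123, 0.329, -0.002]
ft_force: [-0.8, -0.3, -0.4]
finger_gap: 0.004
finger_force: 0.0
clock: 11.35
tool_pos: [0.5516, -0.0816, 0.1341]
orientation: [-3.124, -0.329, 0.002]
ft_force: [-0.9, -0.2, 0.4]
finger_gap: -0.001
finger_force: 0.0
```

View pics/p5.png

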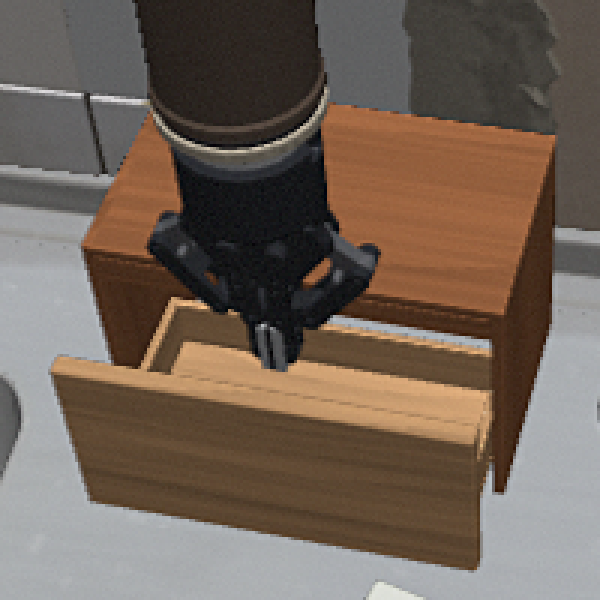

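The tip at (270,360) hangs in the gap between the panel and the cabinet. I'll lower it a little and draw the drawer out.

Converted, -0.01 m is -0.2, -0.007 m is -0.14.

```bash
echo '{"x":[0,0,0,-0.2,-0.2,-0.2,-0.2,-0.2,-0.2,-0.2,-0.2,-0.14,0],"y":[0,0,0,0,0,0,0,0,0,0,0,0,0],"z":[0.2,0.2,0,0,0,0,0,0,0,0,0,0,0],"drx":[0,0,0,0,0,0,0,0,0,0,0,0,0],"dry":[0,0,0,0,0,0,0,0,0,0,0,0,0],"drz":[0,0,0,0,0,0,0,0,0,0,0,0,0]}' | python3 jog.py;  echo '{"x":[-0.08,0],"y":[0,0],"z":[0,0],"drx":[0,0],"dry":[0,0],"drz":[0,0]}' | python3 jog.py | grep -E "pos|ft_"; echo '{"x":[-0.08,0],"y":[0,0],"z":[0,0],"drx":[0,0],"dry":[0,0],"drz":[0,0]}' | python3 jog.py | grep -E "pos|ft_"
```

```text
clock: 12.7
tool_pos: [0.4652, -0.0997, 0.1149]
orientation: [-3.123, -0.327, 0.003]
ft_force: [0.4, -0.1, 0.3]
finger_gap: 0.002
finger_force: 0.0
tool_pos: [0.4625, -0.1004, 0.1149]
ft_force: [0.5, 0.4, 0.1]
tool_pos: [0.4587, -0.1016, 0.115]
ft_force: [-0.2, 0.2, 0.7]
```

Converted, -0.003 m is -0.06.

```bash
echo '{"x":[-0.06,0],"y":[0,0],"z":[0,0],"drx":[0,0],"dry":[0,0],"drz":[0,0]}' | python3 jog.py | grep -E "pos|ft_"; echo '{"x":[-0.06,0],"y":[0,0],"z":[0,0],"drx":[0,0],"dry":[0,0],"drz":[0,0]}' | python3 jog.py | grep -E "pos|ft_"; echo '{"x":[0.24,0,0,0,0,0],"y":[0,0,0,0,0,0],"z":[0,-0.6,-0.8,-0.8,-0.6,0],"drx":[0,0,0,0,0,0],"dry":[0,0,0,0,0,0],"drz":[0,0,0,0,0,0]}' | python3 jog.py 1.0;  python3 -c "
from h import *
T=snap('top'); S=snap('scene')
cv2.imwrite('pics/p6.png',np.hstack([cv2.resize(T['color'][80:280,150:350,::-1],(400,400),interpolation=3),cv2.resize(S['color'][120:320,150:350,::-1],(400,400),interpolation=3)]))
print(get_obs()['joint_pos'])"
```

```text
tool_pos: [0.4559, -0.1023, 0.1151]
ft_force: [0.3, -0.3, -0.0]
tool_pos: [0.453, -0.1029, 0.1151]
ft_force: [1.5, -0.2, 0.3]
clock: 14.1
tool_pos: [0.4678, -0.101, 0.2586]
orientation: [3.123, 0.329, 0.009]
ft_force: [-0.1, -0.0, -0.1]
finger_gap: 0.993
finger_force: 0.0
[-0.8699166   0.31037374  1.25761096  1.94591277 -0.33005767  1.11826609
 -0.83843526]
```

View pics/p6.png

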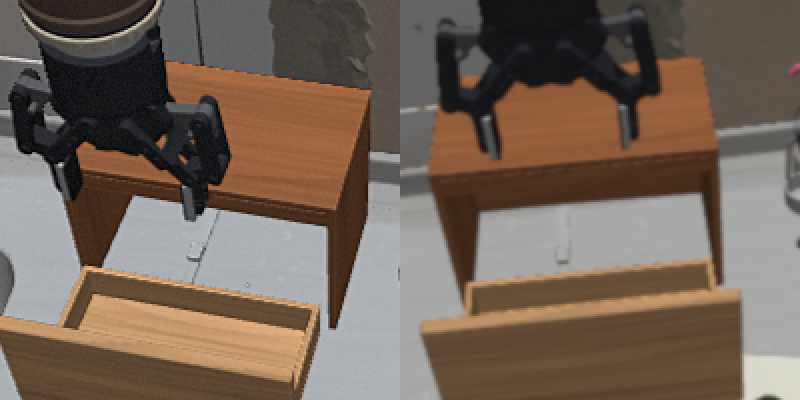

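```bash
python3 -c "
from h import *
T=snap('top'); S=snap('scene')
c=np.array([.6493,-.0603]);x=np.array([np.cos(.2127),np.sin(.2127)])
for q,u,v in ((T,150,238.5),(S,161,286),(S,320,268)): print(((plane(q,u,v,.138)[:2]-c)@x).round(4))
pts=[]
for q,(x0,y0,x1,y1) in ((S,(345,165,366,195)),(T,(355,165,376,200))):
    a=q['color'][y0:y1,x0:x1].astype(int); m=(a[...,0]>1.7*a[...,2])&(a[...,0]<140)&(a[...,0]-a[...,2]>20)
    v,u=np.nonzero(m); print(len(u),u.min()+x0,u.max()+x0,v.min()+y0,v.max()+y0); p=(u.mean()+x0,v.mean()+y0); pts.append(p)
    print(p,plane(q,*p,.196))
print(tri(S,pts[0],T,pts[1]))
P=[.684-.068*.921,-.3055+.068*.389]
for q in(S,T): print('pred knob',proj(q,[P+[.211],P+[.196],P+[.179]]).round(1).tolist())
"
```

```text
-0.215
-0.2274
-0.2239
113 353 359 170 189
(np.float64(355.57522123893807), np.float64(179.0353982300885)) [ 0.61740238 -0.276775    0.196     ]
126 362 369 175 194
(np.float64(365.41269841269843), np.float64(184.21428571428572)) [ 0.61884298 -0.27571539  0.196     ]
(array([ 0.61841262, -0.27626839,  0.19582983]), np.float64(0.0013369010272813973))
pred knob [[357.2, 170.5], [357.0, 177.7], [356.7, 185.7]]
pred knob [[368.6, 177.3], [367.9, 183.8], [367.3, 190.9]]
```

The rows are not in the units I measure in: shifts go in shares of 50 mm and turns go in shares of 2 pi rad. I convert before sending: -0.004 m is -0.08, 0.125 rad / 6.2832 = 0.0199.

```bash
echo '{"x":[0,0,0,0,0,0],"y":[0,0,0,0,0,0],"z":[-0.08,-0.08,-0.08,0,0,0],"drx":[0,0,0,0,0,0],"dry":[0,0,0,0,0,0],"drz":[0.0199,0.0199,0.0199,0.0199,0.0199,0]}' | python3 jog.py 0.6 50; python3 -c "
from h import *
delta([.6184,-.2763,.27]); print(get_obs()['joint_pos'])"
```

```text
clock: 14.9
tool_pos: [0.4646, -0.1001, 0.2661]
orientation: [3.072, -0.651, -0.003]
ft_force: [0.1, 0.4, -0.2]
finger_gap: 0.603
finger_force: 0.0
tool d [ 0.212   0.0986 -0.0041] axes x [ 0.914 -0.406 -0.002] y [-0.406 -0.914  0.001]
[-0.89731486  0.30710868  1.29329563  1.93003575 -0.32334387  1.14689401
 -1.46792514]
```

Converted, 0.03 m is 0.6, 0.014 m is 0.28.

```bash
echo '{"x":[0.6,0.6,0.6,0.6,0.6,0.6,0.6,0,0],"y":[0.28,0.28,0.28,0.28,0.28,0.28,0.28,0,0],"z":[0,0,0,0,0,0,0,0,0],"drx":[0,0,0,0,0,0,0,0,0],"dry":[0,0,0,0,0,0,0,0,0],"drz":[0,0,0,0,0,0,0,0,0]}' | python3 jog.py; python3 -c "
from h import *
delta([.6184,-.2763,.181]); print(get_obs()['joint_pos'])"
```

```text
clock: 15.8
tool_pos: [0.6172, -0.2755, 0.2655]
orientation: [3.074, -0.646, -0.004]
ft_force: [0.5, -0.4, -0.1]
finger_gap: 0.601
finger_force: 0.0
tool d [0.0017 0.0002 0.0845] axes x [ 0.916 -0.402 -0.002] y [-0.402 -0.916  0.001]
[-0.22362879  0.65872765  1.01735238  1.43436993 -0.5602127   1.35980847
 -1.16899953]
```

Converted, 0.0215 m is 0.43, 0.0004 m is 0.008.

```bash
echo '{"x":[0.008,0.008,0.008,0.008,0,0],"y":[0,0,0,0,0,0],"z":[0.43,0.43,0.43,0.43,0,0],"drx":[0,0,0,0,0,0],"dry":[0,0,0,0,0,0],"drz":[0,0,0,0,0,0]}' | python3 jog.py; echo '{"x":[0,0,0,0,0,0],"y":[0,0,0,0,0,0],"z":[0,0,0,0,0,0],"drx":[0,0,0,0,0,0],"dry":[0,0,0,0,0,0],"drz":[0,0,0,0,0,0]}' | python3 jog.py 0 60
```

```text
clock: 16.4
tool_pos: [0.6189, -0.2744, 0.1814]
orientation: [-3.074, 0.645, 0.001]
ft_force: [-0.6, 0.4, -0.7]
finger_gap: 0.594
finger_force: 0.0
clock: 17.0
tool_pos: [0.6196, -0.2756, 0.1821]
orientation: [3.074, -0.647, 0.002]
ft_force: [-1.3, 0.6, 6.6]
finger_gap: 0.142
finger_force: 58.6
```

Converted, -0.012 m is -0.24, -0.0105 m is -0.21.

```bash
echo '{"x":[0,0,0,0,0],"y":[0,0,0,0,0],"z":[-0.24,-0.24,-0.21,0,0],"drx":[0,0,0,0,0],"dry":[0,0,0,0,0],"drz":[0,0,0,0,0]}' | python3 jog.py
```

```text
clock: 17.5
tool_pos: [0.6193, -0.2754, 0.2159]
orientation: [-3.074, 0.647, -0.001]
ft_force: [0.1, -0.4, -1.9]
finger_gap: 0.141
finger_force: 58.5
```

Converted, -0.015 m is -0.3.

```bash
echo '{"x":[-0.3,-0.3,-0.3,-0.3,0],"y":[0,0,0,0,0],"z":[0,0,0,0,0],"drx":[0,0,0,0,0],"dry":[0,0,0,0,0],"drz":[0,0,0,0,0]}' | python3 jog.py;  echo '{"x":[-0.4,-0.4,-0.4,0,0,0,0],"y":[0,0,0,0,0,0,0],"z":[0,0,0,-0.5,-0.6,0,0],"drx":[0,0,0,0,0,0,0],"dry":[0,0,0,0,0,0,0],"drz":[0,0,0,0,0,0,0]}' | python3 jog.py
```

```text
clock: 18.0
tool_pos: [0.5627, -0.2504, 0.2152]
orientation: [-3.073, 0.648, 0.002]
ft_force: [0.4, -0.3, -1.2]
finger_gap: 0.137
finger_force: 58.6
clock: 18.7
tool_pos: [0.51, -0.227, 0.2707]
orientation: [-3.074, 0.647, -0.002]
ft_force: [0.4, 0.4, -2.2]
finger_gap: 0.139
finger_force: 58.7
```

```bash
python3 -c "
from h import *
delta([.5205,-.159,.101]); print(get_obs()['joint_pos'])"
```

```text
tool d [-0.018  -0.0664  0.1697] axes x [ 0.915 -0.403  0.001] y [-0.403 -0.915 -0.   ]
[-0.45043653  0.45793935  1.1371437   1.73850763 -0.44012139  1.23059088
 -1.186371  ]
```

Converted, 0.028 m is 0.56, -0.022 m is -0.44.

```bash
echo '{"x":[-0.12,-0.12,-0.12,0,0,0,0,0,0,0,0],"y":[-0.44,-0.44,-0.44,0,0,0,0,0,0,0,0],"z":[0,0,0,0,0.56,0.56,0.56,0.56,0.56,0,0],"drx":[0,0,0,0,0,0,0,0,0,0,0],"dry":[0,0,0,0,0,0,0,0,0,0,0],"drz":[0,0,0,0,0,0,0,0,0,0,0]}' | python3 jog.py;  echo '{"x":[0,0,0],"y":[0,0,0],"z":[0.2,0.2,0],"drx":[0,0,0],"dry":[0,0,0],"drz":[0,0,0]}' | python3 jog.py; echo '{"x":[0,0,0],"y":[0,0,0],"z":[0.1,0.06,0],"drx":[0,0,0],"dry":[0,0,0],"drz":[0,0,0]}' | python3 jog.py; python3 -c "
from h import *
T=snap('top','t7'); b=T['color'][120:320,130:430,::-1]; cv2.imwrite('pics/p7.png',cv2.resize(b,(750,500),interpolation=3))"
```

```text
clock: 19.8
tool_pos: [0.5191, -0.16, 0.1305]
orientation: [3.073, -0.649, -0.002]
ft_force: [-0.9, -0.4, -0.2]
finger_gap: 0.144
finger_force: 58.8
clock: 20.1
tool_pos: [0.5191, -0.1588, 0.1098]
orientation: [-3.074, 0.647, 0.002]
ft_force: [0.4, 0.9, -2.2]
finger_gap: 0.143
finger_force: 58.8
clock: 20.4
tool_pos: [0.5194, -0.1591, 0.1023]
orientation: [-3.074, 0.648, 0.001]
ft_force: [-0.2, -0.2, -1.6]
finger_gap: 0.142
finger_force: 58.8
```

View pics/p7.png

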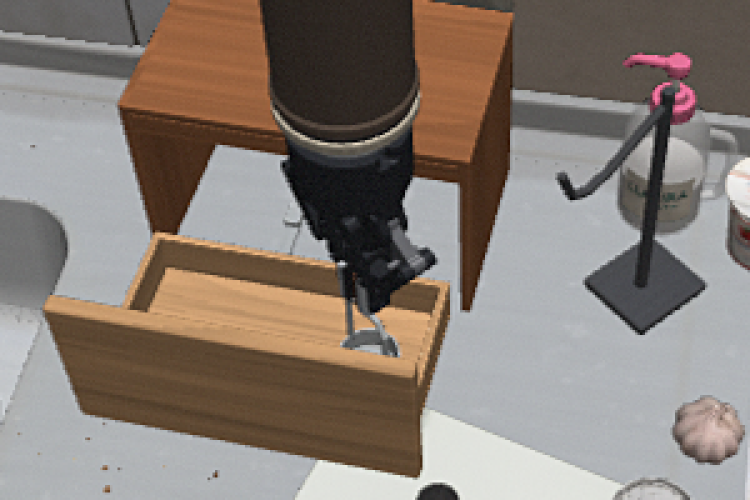

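The strainer cup is at about (370,343) in the crop, inside the drawer and near its right end. I'll lower it until it touches.

```bash
python3 -c "
from h import *
T=snap('top'); print(plane(T,278,257,.042))"; for i in 1; do echo '{"x":[0,0],"y":[0,0],"z":[0.04,0],"drx":[0,0],"dry":[0,0],"drz":[0,0]}' | python3 jog.py |grep -E "pos|ft_"; echo '{"x":[0,0],"y":[0,0],"z":[0.04,0],"drx":[0,0],"dry":[0,0],"drz":[0,0]}' | python3 jog.py |grep -E "pos|ft_"; echo '{"x":[0,0],"y":[0,0],"z":[0.04,0],"drx":[0,0],"dry":[0,0],"drz":[0,0]}' | python3 jog.py |grep -E "pos|ft_"; done
```

```text
[ 0.52730146 -0.15631572  0.042     ]
tool_pos: [0.5195, -0.1592, 0.1005]
ft_force: [-0.7, 0.4, -1.2]
tool_pos: [0.5195, -0.1592, 0.0984]
ft_force: [0.2, -0.0, -1.8]
tool_pos: [0.5211, -0.1595, 0.0982]
ft_force: [-2.0, 2.7, 17.1]
```

Converted, -0.04 m is -0.8, -0.03 m is -0.6.

```bash
echo '{"x":[0,0,0,0],"y":[0,0,0,0],"z":[0,0,0,0],"drx":[0,0,0,0],"dry":[0,0,0,0],"drz":[0,0,0,0]}' | python3 jog.py 0.45 60; echo '{"x":[0,0,0,0,0,0],"y":[0,0,0,0,0,0],"z":[-0.4,-0.6,-0.8,-0.8,-0.6,0],"drx":[0,0,0,0,0,0],"dry":[0,0,0,0,0,0],"drz":[0,0,0,0,0,0]}' | python3 jog.py 1; python3 -c "
from h import *
delta([.3785,-.303,.26]); print(get_obs()['joint_pos'])
T=snap('top');S=snap('scene')
# jar and tin search vs predicted
for P in([.3785,-.303,.104],[.457,-.391,.08]):
    for q in(S,T): print(proj(q,P).round(1).tolist())
for n,q,bs in(('scene',S,((347,310,384,370),(398,280,442,340))),('top',T,((300,322,336,380),(367,308,412,365)))):
    a=cv2.imread(f'pics/{n}0.png')[...,::-1].astype(int)
    for x0,y0,x1,y1 in bs: print(n,np.abs(a[y0:y1,x0:x1]-q['color'][y0:y1,x0:x1].astype(int)).mean().round(2))
"
```

```text
clock: 21.5
tool_pos: [0.5194, -0.1593, 0.0965]
orientation: [3.074, -0.648, -0.0]
ft_force: [0.0, 0.0, 0.8]
finger_gap: 0.452
finger_force: 0.0
clock: 22.1
tool_pos: [0.5212, -0.1606, 0.2602]
orientation: [-3.074, 0.648, -0.009]
ft_force: [-0.6, 0.1, -1.6]
finger_gap: 1.004
finger_force: 0.0
tool d [-0.0731  0.1879 -0.0004] axes x [ 0.915 -0.404  0.006] y [-0.404 -0.915 -0.001]
[-0.6013411   0.44602965  1.15861504  1.78896956 -0.4412065   1.19306855
 -1.29807937]
[[365.8, 323.5]]
[[317.6, 340.1]]
[[420.6, 297.9]]
[[390.3, 327.8]]
scene 8.33
scene 8.62
top 6.84
top 7.53
```

Converted, 0.047 m is 0.94, -0.018 m is -0.36.

```bash
echo '{"x":[-0.36,-0.36,-0.36,-0.36,0,0],"y":[0.94,0.94,0.94,0.94,0,0],"z":[0,0,0,0,0,0],"drx":[0,0,0,0,0,0],"dry":[0,0,0,0,0,0],"drz":[0,0,0,0,0,0]}' | python3 jog.py; python3 -c "
from h import *
delta([.379,-.303,.058]); print(get_obs()['joint_pos'])"
```

```text
clock: 22.8
tool_pos: [0.3775, -0.3015, 0.2558]
orientation: [-3.072, 0.652, 0.002]
ft_force: [1.2, 0.3, -1.2]
finger_gap: 1.002
finger_force: 0.0
tool d [0.0022 0.0009 0.1978] axes x [ 0.914 -0.406 -0.001] y [-0.406 -0.914 -0.001]
[-0.36418271  0.31064589  1.2067954   1.9284278  -0.32305876  1.1220103
 -1.01868594]
```

Converted, 0.033 m is 0.66, 0.002 m is 0.04.

```bash
echo '{"x":[0.04,0,0,0,0,0,0,0],"y":[0.02,0,0,0,0,0,0,0],"z":[0.66,0.66,0.66,0.66,0.66,0.66,0,0],"drx":[0,0,0,0,0,0,0,0],"dry":[0,0,0,0,0,0,0,0],"drz":[0,0,0,0,0,0,0,0]}' | python3 jog.py; echo '{"x":[0,0,0,0,0,0],"y":[0,0,0,0,0,0],"z":[0,0,0,0,0,0],"drx":[0,0,0,0,0,0],"dry":[0,0,0,0,0,0],"drz":[0,0,0,0,0,0]}' | python3 jog.py 0 50
```

```text
clock: 23.6
tool_pos: [0.3801, -0.3023, 0.0583]
orientation: [-3.074, 0.646, 0.004]
ft_force: [0.1, -0.7, -0.3]
finger_gap: 0.998
finger_force: 0.0
clock: 24.2
tool_pos: [0.3809, -0.3034, 0.0596]
orientation: [3.074, -0.648, 0.003]
ft_force: [-0.6, 1.3, 8.3]
finger_gap: 0.491
finger_force: 49.4
```

Converted, -0.04 m is -0.8, -0.03 m is -0.6.

```bash
echo '{"x":[0,0,0,0,0,0,0],"y":[0,0,0,0,0,0,0],"z":[-0.2,-0.6,-0.8,-0.8,-0.8,-0.6,0],"drx":[0,0,0,0,0,0,0],"dry":[0,0,0,0,0,0,0],"drz":[0,0,0,0,0,0,0]}' | python3 jog.py; python3 -c "
from h import *
delta([.4905,-.0155,.0665])"
```

```text
clock: 24.9
tool_pos: [0.3812, -0.3047, 0.2525]
orientation: [3.073, -0.648, 0.009]
ft_force: [0.3, -0.8, -1.1]
finger_gap: 0.488
finger_force: 51.0
tool d [-0.0179 -0.3087  0.186 ] axes x [ 0.915 -0.404  0.006] y [-0.404 -0.915 -0.   ]
```

Converted, -0.0343 m is -0.686, -0.002 m is -0.04.

```bash
echo '{"x":[-0.04,-0.04,-0.04,-0.04,-0.04,-0.04,-0.04,-0.04,-0.04,0,0],"y":[-0.686,-0.686,-0.686,-0.686,-0.686,-0.686,-0.686,-0.686,-0.686,0,0],"z":[0,0,0,0,0,0,0,0,0,0,0],"drx":[0,0,0,0,0,0,0,0,0,0,0],"dry":[0,0,0,0,0,0,0,0,0,0,0],"drz":[0,0,0,0,0,0,0,0,0,0,0]}' | python3 jog.py; python3 -c "
from h import *
delta([.4905,-.0155,.0665]); print(get_obs()['joint_pos'])"
```

```text
clock: 26.0
tool_pos: [0.4877, -0.0129, 0.2482]
orientation: [3.074, -0.645, -0.002]
ft_force: [0.2, -0.8, -1.6]
finger_gap: 0.49
finger_force: 51.1
tool d [0.0037 0.001  0.1817] axes x [ 0.916 -0.402 -0.001] y [-0.402 -0.916  0.001]
[-0.99985016  0.34277975  1.2151689   1.93003547 -0.35742033  1.11533284
 -1.62611633]
```

Converted, 0.03 m is 0.6, 0.018 m is 0.36.

```bash
echo '{"x":[0.08,0,0,0,0,0,0,0,0],"y":[0.02,0,0,0,0,0,0,0,0],"z":[0.6,0.6,0.6,0.6,0.6,0.36,0.12,0,0],"drx":[0,0,0,0,0,0,0,0,0],"dry":[0,0,0,0,0,0,0,0,0],"drz":[0,0,0,0,0,0,0,0,0]}' | python3 jog.py;echo '{"x":[0,0],"y":[0,0],"z":[0.06,0],"drx":[0,0],"dry":[0,0],"drz":[0,0]}' | python3 jog.py |grep -E "pos|ft_|gap";echo '{"x":[0,0],"y":[0,0],"z":[0.06,0],"drx":[0,0],"dry":[0,0],"drz":[0,0]}' | python3 jog.py |grep -E "pos|ft_|gap";echo '{"x":[0,0],"y":[0,0],"z":[0.04,0],"drx":[0,0],"dry":[0,0],"drz":[0,0]}' | python3 jog.py |grep -E "pos|ft_|gap"
```

```text
clock: 26.9
tool_pos: [0.4919, -0.0165, 0.0756]
orientation: [-3.074, 0.649, -0.002]
ft_force: [-0.2, -0.4, -0.7]
finger_gap: 0.492
finger_force: 51.2
tool_pos: [0.4919, -0.0157, 0.0721]
ft_force: [-0.6, -0.2, -1.2]
finger_gap: 0.484
tool_pos: [0.4914, -0.0156, 0.0685]
ft_force: [-0.2, 0.6, -1.5]
finger_gap: 0.484
tool_pos: [0.4918, -0.0158, 0.0667]
ft_force: [0.8, 0.8, 1.7]
finger_gap: 0.486
```

Converted, -0.04 m is -0.8, -0.03 m is -0.6, 0.134 rad / 6.2832 = 0.0213.

```bash
echo '{"x":[0,0,0],"y":[0,0,0],"z":[0,0,0],"drx":[0,0,0],"dry":[0,0,0],"drz":[0,0,0]}' | python3 jog.py 0.72 60; echo '{"x":[0,0,0,0,0,0],"y":[0,0,0,0,0,0],"z":[-0.6,-0.6,-0.8,-0.8,-0.8,0],"drx":[0,0,0,0,0,0],"dry":[0,0,0,0,0,0],"drz":[0,0,0,0,0,0]}' | python3 jog.py 1;  echo '{"x":[0,0,0,0,0,0,0,0],"y":[0.8,0.8,0.8,0.8,0.8,0,0,0],"z":[0,0,0,0,0,0,0,0],"drx":[0,0,0,0,0,0,0,0],"dry":[0,0,0,0,0,0,0,0],"drz":[0.0213,0.0213,0.0213,0.0213,0.0213,0.0213,0.0213,0]}' | python3 jog.py; python3 -c "
from h import *
T=snap('top','t8');S=snap('scene','s8'); b=T['color'][140:400,130:450,::-1]; cv2.imwrite('pics/p8.png',cv2.resize(b,(738,600),interpolation=3))
print(get_obs()['joint_pos'])"
```

```text
clock: 27.8
tool_pos: [0.4915, -0.0159, 0.0666]
orientation: [3.074, -0.648, 0.0]
ft_force: [0.3, -0.5, -0.0]
finger_gap: 0.722
finger_force: 0.0
clock: 28.4
tool_pos: [0.494, -0.0167, 0.2508]
orientation: [-3.072, 0.648, -0.01]
ft_force: [0.3, 0.7, -0.7]
finger_gap: 0.998
finger_force: 0.0
clock: 29.2
tool_pos: [0.3699, -0.1658, 0.2467]
orientation: [-2.458, 1.954, 0.002]
ft_force: [-0.4, 0.7, 0.0]
finger_gap: 1.0
finger_force: 0.0
[-0.93115964  0.01186216  1.29562794  2.10054152 -0.01309952  1.03855232
 -2.53659455]
```

View pics/p8.png

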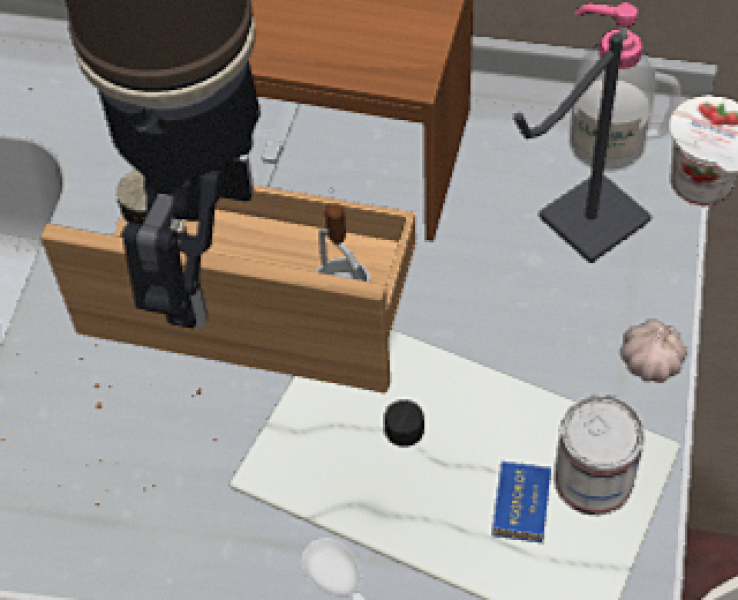

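The strainer (335,240) and the jar (135,190) both stand in the drawer, and the tin is unmoved with its top at (601,433). I'll turn the wrist by half a turn, away from joint 7's limit.

Converted, -0.15 rad / 6.2832 = -0.0239.

```bash
echo '{"x":[0,0,0,0,0,0,0,0,0,0,0,0],"y":[0,0,0,0,0,0,0,0,0,0,0,0],"z":[0,0,0,0,0,0,0,0,0,0,0,0],"drx":[0,0,0,0,0,0,0,0,0,0,0,0],"dry":[0,0,0,0,0,0,0,0,0,0,0,0],"drz":[-0.0239,-0.0239,-0.0239,-0.0239,-0.0239,-0.0239,-0.0239,-0.0239,-0.0239,-0.0239,-0.0239,-0.0239]}' | python3 jog.py |tail -0; echo '{"x":[0,0,0,0,0,0,0,0,0,0,0],"y":[0,0,0,0,0,0,0,0,0,0,0],"z":[0,0,0,0,0,0,0,0,0,0,0],"drx":[0,0,0,0,0,0,0,0,0,0,0],"dry":[0,0,0,0,0,0,0,0,0,0,0],"drz":[-0.0239,-0.0239,-0.0239,-0.0239,-0.0239,-0.0239,-0.0239,-0.0239,-0.0239,0,0]}' | python3 jog.py; python3 -c "
from h import *
delta([.4575,-.391,.25]); print(get_obs()['joint_pos'])"
```

```text
clock: 31.6
tool_pos: [0.3702, -0.1659, 0.2467]
orientation: [-1.945, -2.467, 0.002]
ft_force: [0.5, 0.4, 0.3]
finger_gap: 0.997
finger_force: 0.0
tool d [-0.2392  0.0323 -0.0032] axes x [-0.233  0.972 -0.   ] y [ 0.972  0.233 -0.001]
[-0.8238704   0.01475661  1.17993857  2.09815107 -0.01488767  1.03868019
  0.59908803]Exception ignored on flushing sys.stdout:
BrokenPipeError: [Errno 32] Broken pipe
```

Converted, -0.04 m is -0.8, 0.0054 m is 0.108.

```bash
echo '{"x":[-0.8,-0.8,-0.8,-0.8,-0.8,-0.8,0,0],"y":[0.108,0.108,0.108,0.108,0.108,0.108,0,0],"z":[0,0,0,0,0,0,0,0],"drx":[0,0,0,0,0,0,0,0],"dry":[0,0,0,0,0,0,0,0],"drz":[0,0,0,0,0,0,0,0]}' | python3 jog.py; python3 -c "
from h import *
delta([.4575,-.391,.038]); print(get_obs()['joint_pos'])
T=snap('top','t9');S=snap('scene','s9')
for n,q,(x0,y0,x1,y1) in(('scene',S,(398,300,442,340)),('top',T,(367,330,412,365))):
    a=cv2.imread(f'pics/{n}0.png')[...,::-1].astype(int); print(n,np.abs(a[y0:y1,x0:x1]-q['color'][y0:y1,x0:x1].astype(int)).mean().round(2))"
```

```text
clock: 32.4
tool_pos: [0.4522, -0.3789, 0.2461]
orientation: [-1.946, -2.461, 0.003]
ft_force: [-0.7, -0.1, -0.7]
finger_gap: 0.999
finger_force: 0.0
tool d [-0.0134  0.0033  0.2081] axes x [-0.23   0.973  0.002] y [ 0.973  0.23  -0.004]
[-0.06586506  0.51450565  1.02662509  1.69030293 -0.46366832  1.20935431
  1.30680122]
scene 8.35
top 11.87
```

```bash
python3 -c "
from h import *
for n,(x0,y0,x1,y1) in(('scene',(400,288,440,338)),('top',(370,312,410,364))):
    a=cv2.imread(f'pics/{n}0.png'); r=cv2.matchTemplate(cv2.imread(f'pics/{n}9.png' if 0 else f'pics/{n[0]}9.png'),a[y0:y1,x0:x1],cv2.TM_CCOEFF_NORMED); print(n,cv2.minMaxLoc(r)[1],cv2.minMaxLoc(r)[3],(x0,y0))"
```

```text
scene 0.9999070167541504 (400, 288) (400, 288)
top 0.9991137981414795 (370, 312) (370, 312)
```

Converted, 0.035 m is 0.7, 0.028 m is 0.56.

```bash
echo '{"x":[-0.26,0,0,0,0,0,0,0,0,0],"y":[0.06,0,0,0,0,0,0,0,0,0],"z":[0.4,0.7,0.7,0.7,0,0.56,0.56,0.54,0,0],"drx":[0,0,0,0,0,0,0,0,0,0],"dry":[0,0,0,0,0,0,0,0,0,0],"drz":[0,0,0,0,0,0,0,0,0,0]}' | python3 jog.py; echo '{"x":[0,0,0,0,0],"y":[0,0,0,0,0],"z":[0,0,0,0,0],"drx":[0,0,0,0,0],"dry":[0,0,0,0,0],"drz":[0,0,0,0,0]}' | python3 jog.py 0 60; echo '{"x":[0,0,0,0,0,0,0,0],"y":[0,0,0,0,0,0,0,0],"z":[-0.2,-0.6,-0.8,-0.8,-0.8,-0.8,0,0],"drx":[0,0,0,0,0,0,0,0],"dry":[0,0,0,0,0,0,0,0],"drz":[0,0,0,0,0,0,0,0]}' | python3 jog.py; python3 -c "
from h import *
delta([.5055,-.089,.25])"
```

```text
clock: 33.5
tool_pos: [0.459, -0.3895, 0.0407]
orientation: [-1.942, -2.467, 0.001]
ft_force: [-0.2, -1.3, 0.6]
finger_gap: 0.999
finger_force: 0.0
clock: 34.0
tool_pos: [0.459, -0.3901, 0.0409]
orientation: [-1.943, -2.468, -0.0]
ft_force: [-1.1, 2.7, 10.7]
finger_gap: 0.654
finger_force: 61.8
clock: 34.8
tool_pos: [0.4588, -0.3899, 0.24]
orientation: [-1.943, -2.467, -0.0]
ft_force: [-0.2, -0.3, -2.9]
finger_gap: 0.655
finger_force: 64.3
tool d [ 0.2816  0.1159 -0.0097] axes x [-0.234  0.972  0.001] y [ 0.972  0.234 -0.001]
```

Converted, 0.0313 m is 0.626, 0.0129 m is 0.258.

```bash
echo '{"x":[0.626,0.626,0.626,0.626,0.626,0.626,0.626,0.626,0.626,0,0],"y":[0.258,0.258,0.258,0.258,0.258,0.258,0.258,0.258,0.258,0,0],"z":[0,0,0,0,0,0,0,0,0,0,0],"drx":[0,0,0,0,0,0,0,0,0,0,0],"dry":[0,0,0,0,0,0,0,0,0,0,0],"drz":[0,0,0,0,0,0,0,0,0,0,0]}' | python3 jog.py; python3 -c "
from h import *
delta([.505,-.0875,.060]); print(get_obs()['joint_pos'])"
```

```text
clock: 35.9
tool_pos: [0.5048, -0.0877, 0.2381]
orientation: [-1.938, -2.466, 0.003]
ft_force: [0.7, -1.5, -2.3]
finger_gap: 0.655
finger_force: 64.4
tool d [-0.0004  0.001   0.1781] axes x [-0.237  0.972  0.003] y [ 0.972  0.237 -0.005]
[-0.76209161  0.39969581  1.14517236  1.88660023 -0.40391158  1.1216103
  0.77568378]
```

Converted, 0.03 m is 0.6, 0.007 m is 0.14.

```bash
echo '{"x":[0,0,0,0,0,0,0,0,0,0],"y":[0.14,0,0,0,0,0,0,0,0,0],"z":[0.4,0.6,0.6,0.6,0.6,0.5,0.2,0.12,0,0],"drx":[0,0,0,0,0,0,0,0,0,0],"dry":[0,0,0,0,0,0,0,0,0,0],"drz":[0,0,0,0,0,0,0,0,0,0]}' | python3 jog.py;echo '{"x":[0,0],"y":[0,0],"z":[0.06,0],"drx":[0,0],"dry":[0,0],"drz":[0,0]}' | python3 jog.py |grep -E "pos|ft_|gap";echo '{"x":[0,0],"y":[0,0],"z":[0.06,0],"drx":[0,0],"dry":[0,0],"drz":[0,0]}' | python3 jog.py |grep -E "pos|ft_|gap"
```

```text
clock: 36.9
tool_pos: [0.5124, -0.0873, 0.0591]
orientation: [-1.943, -2.466, -0.0]
ft_force: [0.2, 0.8, -1.8]
finger_gap: 0.656
finger_force: 64.4
tool_pos: [0.5122, -0.0866, 0.0555]
ft_force: [-0.1, -0.1, -1.8]
finger_gap: 0.655
tool_pos: [0.5118, -0.0866, 0.052]
ft_force: [0.8, -0.2, -2.2]
finger_gap: 0.657
```

Converted, 0.002 m is 0.04.

```bash
echo '{"x":[0,0],"y":[0,0],"z":[0.04,0],"drx":[0,0],"dry":[0,0],"drz":[0,0]}' | python3 jog.py |grep -E "pos|ft_|gap";echo '{"x":[0,0],"y":[0,0],"z":[0.04,0],"drx":[0,0],"dry":[0,0],"drz":[0,0]}' | python3 jog.py |grep -E "pos|ft_|gap"; echo '{"x":[0,0,0],"y":[0,0,0],"z":[0,0,0],"drx":[0,0,0],"dry":[0,0,0],"drz":[0,0,0]}' | python3 jog.py 0.85 60
```

```text
tool_pos: [0.5118, -0.0867, 0.05]
ft_force: [-0.8, -0.3, -1.8]
finger_gap: 0.655
tool_pos: [0.5117, -0.0868, 0.048]
ft_force: [-0.2, 0.1, -1.3]
finger_gap: 0.658
clock: 38.0
tool_pos: [0.512, -0.0869, 0.0484]
orientation: [-1.942, -2.466, 0.0]
ft_force: [0.2, 0.7, 0.0]
finger_gap: 0.851
finger_force: 0.0
```

Converted, -0.04 m is -0.8, -0.03 m is -0.6.

```bash
echo '{"x":[0,0,0,0,0,0,0],"y":[0,0,0,0,0,0,0],"z":[-0.3,-0.6,-0.8,-0.8,-0.8,-0.8,0],"drx":[0,0,0,0,0,0,0],"dry":[0,0,0,0,0,0,0],"drz":[0,0,0,0,0,0,0]}' | python3 jog.py; echo '{"x":[0,0,0,0,0,0,0,0,0,0,0,0],"y":[0,0,0,0,0,0,0,0,0,0,0,0],"z":[0,0,0,0,0,0,0,0,0,0,0,0],"drx":[0,0,0,0,0,0,0,0,0,0,0,0],"dry":[0,0,0,0,0,0,0,0,0,0,0,0],"drz":[0.0231,0.0231,0.0231,0.0231,0.0231,0.0231,0.0231,0.0231,0.0231,0.0231,0.0231,0]}' | python3 jog.py 0 ; python3 -c "
from h import *
delta([.382,-.117,.118]); print(get_obs()['joint_pos'])"
```

```text
clock: 38.7
tool_pos: [0.5145, -0.0889, 0.2587]
orientation: [1.943, 2.465, 0.006]
ft_force: [-0.3, 0.4, -0.1]
finger_gap: 0.852
finger_force: 0.0
clock: 39.9
tool_pos: [0.512, -0.0873, 0.2536]
orientation: [-3.122, -0.328, 0.004]
ft_force: [0.3, -0.2, 0.8]
finger_gap: 0.001
finger_force: 0.0
tool d [-0.133   0.0024  0.1359] axes x [ 0.978  0.208 -0.002] y [ 0.208 -0.978 -0.002]
[-0.82643157  0.47581623  1.30293738  1.85294539 -0.49383175  1.2017138
 -0.72297542]
```

Converted, -0.027 m is -0.54, -0.026 m is -0.52.

```bash
echo '{"x":[-0.54,-0.54,-0.54,-0.54,-0.52,0,0],"y":[0,0,0,0,0,0,0],"z":[0,0,0,0,0,0,0],"drx":[0,0,0,0,0,0,0],"dry":[0,0,0,0,0,0,0],"drz":[0,0,0,0,0,0,0]}' | python3 jog.py; python3 -c "
from h import *
delta([.382,-.117,.118]); print(get_obs()['joint_pos'])
T=snap('top','t10'); b=T['color'][140:400,130:450,::-1]; cv2.imwrite('pics/p10.png',cv2.resize(b,(738,600),interpolation=3))"
```

```text
clock: 40.6
tool_pos: [0.3836, -0.1139, 0.2541]
orientation: [-3.116, -0.339, 0.002]
ft_force: [0.2, 0.6, -0.2]
finger_gap: -0.001
finger_force: 0.0
tool d [-0.0021  0.0037  0.1361] axes x [ 0.977  0.215 -0.   ] y [ 0.215 -0.977 -0.008]
[-1.09456871 -0.05804406  1.27237159  2.09637882  0.05540772  1.0662352
 -1.20369245]
```

View pics/p10.png

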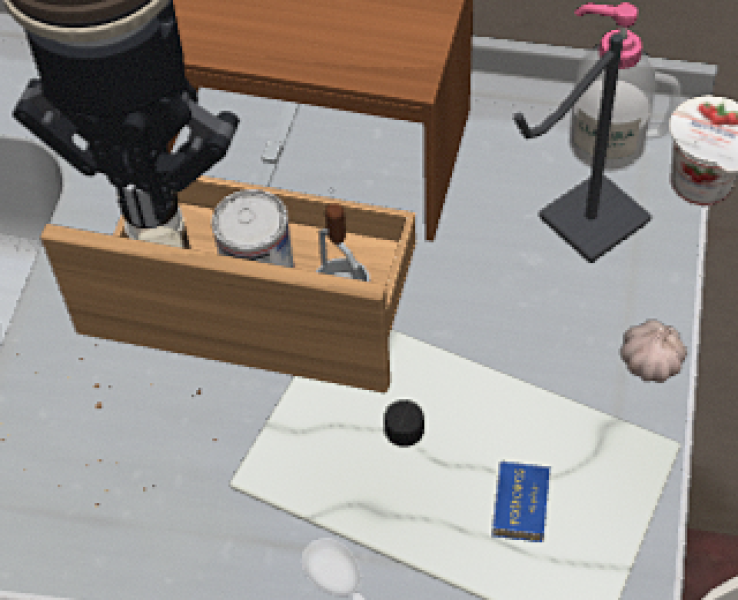

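The tin (250,230), strainer (345,250) and jar (155,235) all stand in the drawer, and the board holds only the bystanders. Next I'll close the drawer.

Converted, 0.034 m is 0.68, 0.003 m is 0.06.

```bash
echo '{"x":[-0.04,0,0,0,0,0],"y":[0.06,0,0,0,0,0],"z":[0.68,0.68,0.68,0.68,0,0],"drx":[0,0,0,0,0,0],"dry":[0,0,0,0,0,0],"drz":[0,0,0,0,0,0]}' | python3 jog.py; echo '{"x":[0.06,0.08,0.08,0.08,0.08,0.08,0.08,0.08,0.08,0.08,0.08,0.08,0.08,0.08,0],"y":[0,0,0,0,0,0,0,0,0,0,0,0,0,0,0],"z":[0,0,0,0,0,0,0,0,0,0,0,0,0,0,0],"drx":[0,0,0,0,0,0,0,0,0,0,0,0,0,0,0],"dry":[0,0,0,0,0,0,0,0,0,0,0,0,0,0,0],"drz":[0,0,0,0,0,0,0,0,0,0,0,0,0,0,0]}' | python3 jog.py; python3 -c "
from h import *
delta([.5566,-.0809,.118]); print(get_obs()['joint_pos'])"
```

```text
clock: 41.25
tool_pos: [0.3814, -0.1186, 0.1183]
orientation: [3.124, 0.332, -0.013]
ft_force: [0.5, 0.0, 0.2]
finger_gap: -0.0
finger_force: 0.0
clock: 42.75
tool_pos: [0.4363, -0.1056, 0.1185]
orientation: [-3.121, -0.334, 0.005]
ft_force: [0.2, 0.3, -1.0]
finger_gap: 0.0
finger_force: 0.0
tool d [1.228e-01 1.300e-03 1.000e-04] axes x [ 0.977  0.211 -0.003] y [ 0.211 -0.977 -0.003]
[-0.62367872  0.4329202   0.99749271  2.17178929 -0.51584333  0.79795158
 -0.65046579]
```

Converted, 0.005 m is 0.1, 0.004 m is 0.08.

```bash
echo '{"x":[0.08,0.1,0.1,0.1,0.1,0.1,0.1,0.1,0.1,0.1,0.1,0.1,0],"y":[0,0,0,0,0,0,0,0,0,0,0,0,0],"z":[0,0,0,0,0,0,0,0,0,0,0,0,0],"drx":[0,0,0,0,0,0,0,0,0,0,0,0,0],"dry":[0,0,0,0,0,0,0,0,0,0,0,0,0],"drz":[0,0,0,0,0,0,0,0,0,0,0,0,0]}' | python3 jog.py; echo '{"x":[0.08,0.1,0.1,0.1,0.1,0.1,0.1,0.08,0.08,0.06,0],"y":[0,0,0,0,0,0,0,0,0,0,0],"z":[0,0,0,0,0,0,0,0,0,0,0],"drx":[0,0,0,0,0,0,0,0,0,0,0],"dry":[0,0,0,0,0,0,0,0,0,0,0],"drz":[0,0,0,0,0,0,0,0,0,0,0]}' | python3 jog.py;  python3 -c "
from h import *
delta([.5566,-.0809,.118])"
```

```text
clock: 44.05
tool_pos: [0.4942, -0.093, 0.1183]
orientation: [-3.121, -0.334, 0.005]
ft_force: [0.6, 0.2, -1.2]
finger_gap: 0.001
finger_force: 0.0
clock: 45.15
tool_pos: [0.5369, -0.0837, 0.1179]
orientation: [-3.121, -0.333, 0.008]
ft_force: [-3.8, -0.3, 3.5]
finger_gap: -0.003
finger_force: 2.1
tool d [ 0.0199  0.0014 -0.0002] axes x [ 0.978  0.211 -0.005] y [ 0.211 -0.978 -0.004]
```

Converted, 0.004 m is 0.08, 0.003 m is 0.06.

```bash
echo '{"x":[0.08,0.08,0.06,0],"y":[0,0,0,0],"z":[0,0,0,0],"drx":[0,0,0,0],"dry":[0,0,0,0],"drz":[0,0,0,0]}' | python3 jog.py|grep -E "pos|ft_"; echo '{"x":[0.06,0],"y":[0,0],"z":[0,0],"drx":[0,0],"dry":[0,0],"drz":[0,0]}' | python3 jog.py|grep -E "pos|ft_"; echo '{"x":[0.06,0],"y":[0,0],"z":[0,0],"drx":[0,0],"dry":[0,0],"drz":[0,0]}' | python3 jog.py|grep -E "pos|ft_"; echo '{"x":[0.06,0],"y":[0,0],"z":[0,0],"drx":[0,0],"dry":[0,0],"drz":[0,0]}' | python3 jog.py|grep -E "pos|ft_"
```

```text
tool_pos: [0.5475, -0.0815, 0.1179]
ft_force: [-4.8, -0.7, 3.8]
tool_pos: [0.5502, -0.0808, 0.1178]
ft_force: [-4.8, -0.5, 2.8]
tool_pos: [0.5529, -0.0803, 0.1178]
ft_force: [-6.3, -0.1, 3.5]
tool_pos: [0.5558, -0.0796, 0.1178]
ft_force: [-5.4, -1.6, 4.2]
```

Converted, 0.002 m is 0.04.

```bash
echo '{"x":[0.04,0],"y":[0,0],"z":[0,0],"drx":[0,0],"dry":[0,0],"drz":[0,0]}' | python3 jog.py|grep -E "pos|ft_"; echo '{"x":[0.04,0],"y":[0,0],"z":[0,0],"drx":[0,0],"dry":[0,0],"drz":[0,0]}' | python3 jog.py|grep -E "pos|ft_"
```

```text
tool_pos: [0.5562, -0.0795, 0.1177]
ft_force: [-12.3, -1.1, 9.0]
tool_pos: [0.5562, -0.0795, 0.1175]
ft_force: [-19.7, -1.5, 15.9]
```

At the inner stop. I'll release, back off, raise and check.

Converted, -0.04 m is -0.8, -0.03 m is -0.6.

```bash
echo '{"x":[-0.1,-0.4,-0.6,-0.8,-0.8,0,0,0,0,0,0,0,0,0],"y":[0,0,0,0,0,0,0,0,0,0,0,0,0,0],"z":[0,0,0,0,0,-0.8,-0.8,-0.8,0,0,0,0,0,0],"drx":[0,0,0,0,0,0,0,0,0,0,0,0,0,0],"dry":[0,0,0,0,0,0,0,0,0,0,0,0,0,0],"drz":[0,0,0,0,0,0,0,0,0,0,0,0,0,0]}' | python3 jog.py; python3 -c "
from h import *
T=snap('top','t11');S=snap('scene','s11')
for n,q,x0,y0,x1,y1 in (('scene',S,285,205,318,272),('top',T,295,190,322,245)):
    a=cv2.cvtColor(cv2.imread(f'pics/{n}0.png'),6).astype(np.float32);b=cv2.cvtColor(q['color'],7).astype(np.float32)
    print(n,cv2.phaseCorrelate(a[y0:y1,x0:x1].copy(),b[y0:y1,x0:x1].copy(),cv2.createHanningWindow((x1-x0,y1-y0),5)))
cv2.imwrite('pics/p11.png',T['color'][60:420,120:480,::-1])"
```

```text
clock: 47.95
tool_pos: [0.4287, -0.1076, 0.238]
orientation: [-3.122, -0.332, 0.008]
ft_force: [0.1, 0.4, -0.0]
finger_gap: -0.001
finger_force: 0.0
scene ((-0.36165347413827575, -0.7860544377056513), 1.0680068580456723)
top ((0.6392057562899094, -1.1584331077892926), 0.9112019877374908)
```

View pics/p11.png

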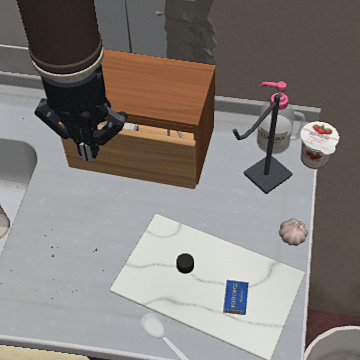

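```bash
cat > chk.py <<'E'
from h import *
T=snap('top');S=snap('scene')
for n,q,x0,y0,x1,y1 in (('scene',S,285,205,318,272),('top',T,295,190,322,245),('top',T,280,110,335,150)):
    a=cv2.cvtColor(cv2.imread(f'pics/{n}0.png'),6).astype(np.float32);b=cv2.cvtColor(q['color'],7).astype(np.float32)
    print(n,np.round(cv2.phaseCorrelate(a[y0:y1,x0:x1].copy(),b[y0:y1,x0:x1].copy(),cv2.createHanningWindow((x1-x0,y1-y0),5))[0],2))
    g=np.gradient(cv2.GaussianBlur(a,(0,0),.7))[0]
E
echo '{"x":[-0.4,0,0,0,0,0,0,0,0,0,0,0,0,0,0,0,0,0,0,0],"y":[0,0,0,0,0,0,0,0,0,0,0,0,0,0,0,0,0,0,0,0],"z":[-0.6,0,0,0,0,0,0,0,0,0,0,0,0,0,0,0,0,0,0,0],"drx":[0,0,0,0,0,0,0,0,0,0,0,0,0,0,0,0,0,0,0,0],"dry":[0,0,0,0,0,0,0,0,0,0,0,0,0,0,0,0,0,0,0,0],"drz":[0,0,0,0,0,0,0,0,0,0,0,0,0,0,0,0,0,0,0,0]}' | python3 jog.py |head -1; python3 chk.py
```

```text
clock: 50.05
scene [-0.23 -0.72]
top [ 0.49 -1.11]
top [-0.07 -0.04]
```

The drawer is shut and holding still, the board carries only the bystanders, and the gripper is clear, so I'm handing in.

```bash
python3 -c "
from station import robot, job, snapshot, get_obs
print(job.finish_job())"
```

```text
the job is handed in; nothing more can be done
None
```

The strainer, the spice jar and the one tin on the board are in the drawer, which is pushed shut and stayed put for over 3 s; it sits about 2 mm deeper than at the start, and I handed the job in at about 50 s.

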